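# Run down the loose wing nut of the print press

## Task

One of the two wing nuts on the small print press, the one at the end with the brass label frame, is loose and stands high on its stud: push its wings round clockwise (seen from above) with your fingertips, in as many strokes as it takes, until it is fully home on its washer and stops. Do not pinch a wing between the fingers, do not lift or shift the press, leave the other wing nut tight and leave everything else where it is.

Things in the scene. Friction and masses are not known exactly. Their poses are not given: they have to be found in the camera images.
- loose_nut (a joint): turn of the loose wing nut, rad: 0 = fully home on its washer (hard stop), positive = backed off anticlockwise seen from above; starts between 4.5 and 7.5; clockwise turning lowers it. Slight friction (0.03 N m: 1 to 2 N at the wings); it stays where it is left; it sinks 5 mm per turn.
- loose_wings (a point): on the loose steel wing nut's axis, at mid height of its wings; x runs along the wings (one at +x, one at -x), z up; turns and sinks with the nut. Span 60 mm; each wing is a flat upright disc, 20 mm diameter, 5 mm thick, centred 20 mm from the axis at this height. Hub 20 mm diameter, from 17 to 1 mm below. Stud 8 mm diameter, top 90 mm above the desk. Nut home: this point at 81 mm.
- tight_nut (a joint): turn of the other wing nut, same meaning: it starts home at 0, and sits stiffly (0.15 N m)
- tight_wings (a point): the same point on the other, tight wing nut of the same shape, 81 mm above the desk
- press: print press, about 3 kg, loose on the desk at any yaw; slides if shoved with over 15 N. Wooden base 300 x 180 x 18 mm, card stack, platen 150 x 160 mm (top at 54 mm), steel strap 226 x 36 mm along x (top at 62 mm), studs at x = +95 (loose nut) and -95 mm (tight). Brass label frame at x = +112, y = -62 mm. Origin: centre of the underside; x points to the loose nut's end, z up.
- handle (a point): middle of the top bar of the steel carrying handle outside the loose nut: 10 mm round bar across the base, 42 mm beyond the stud, 90 mm wide on two posts, top at 105 mm. A finger hardly fits between nut and handle; the nut's side towards the middle of the press is free. The same handle stands at the other end.
- loupe: black eyepiece loupe, 34 mm diameter, 30 mm high, standing on the platen; origin under its centre
- weight: brass paperweight block 45 x 28 x 18 mm lying on the platen; origin under its centre
- paste: jar of paste, 48 mm diameter, 65 mm high, on the desk beside the press; origin under its centre
- folder: white bone folder, flat bar 150 x 24 x 6 mm lying on the desk beside the press; origin under its centre
- cardbox: cardboard box of cards 120 x 100 x 63 mm, on the desk to the robot's left; origin under its centre
- mug: white mug, 76 mm diameter, 90 mm high, on the desk to the robot's right; origin under its centre
- stamp: wooden hand stamp, foot 50 x 30 mm, knob handle, 64 mm high, on the desk to the robot's right; origin under its centre

How it is judged:
By the outcome, as a careful person would: the job done as asked, in the order asked, and still so for the second after the job is handed in, with the robot touching nothing.
It also fails if it takes over 67 s, if anything falls off the work surface, if the arm or the gripper's body presses on something with over 40 N, if the wrist force passes 120 N, or if a joint passes its speed limit or range.

## Robot

A 6-joint arm with a two-finger parallel gripper is mounted at the origin on the work surface. World frame = base frame: x ahead of the robot, y to its left, z up, the work surface at z = 0. Lengths are in m, angles in rad, forces in N, time in s.
With the tool pointing down it reaches from about 0.325 to 0.775 m from the base axis. Payload 9.3 kg.
Tool frame: the origin (TCP) lies midway between the tips of the shut fingers; the grasp point (between the pads) lies 19 mm behind it; y points along the fingers, z is the direction in which the jaws open and shut, and the axes are right-handed (so a half turn about y gives the same grasp; the last joint's range is limited). The gripper opens to 85 mm and grips with 20 to 120 N. Pads are 22 mm wide; open, the fingers measure 114 mm over their backs; the gripper's body (76 mm by 85 mm) begins 54 mm behind the grasp point. The pads swing forward as they close: fully open they stand 13 mm farther back than shut.
Start: joints at [0.973, 0.259, 0.021, 1.334, 0, 1.418], TCP at [0.237, 0.496, 0.231] pointing down, gripper open.
Joint ranges: [-3.04, 3.04], [-0.91, 1.82], [-1.04, 1.36], [-1.92, 1.95], [-1.52, 1.45], [-3.14, 3.14]. Speed limits (rad/s): [2.22, 2.22, 2.79, 3.14, 3.14, 3.14].

## Interface

Orientations are given as a rotation vector (axis times angle).
In Python, from plant import ctrl, viewer gives the robot as it stands.
- The arm moves only by the shell command python3 -m pendant 'ROWS'. ROWS is text: rows parted by semicolons, each of 5 numbers parted by spaces: the gripper's target within -1 to 1 (shut at 1, half-way at 0, fully open at -1), then the shift along the world's x, y, z in m, then the turn about the world's z in degrees. In form: hand x y z roll; .... A call has 1 to 5 rows; each row shifts and turns the commanded pose from where the row before left it; what a row does not reach is not made up. A row lasts 1/12 s, in which the tool goes at most 41.7 mm and 7.16 degrees, less where a joint would pass 70% of its speed; a pose out of reach is approached as far as the arm can. A call with a gripper value outside its range is refused whole. The fingers move at their own pace and stop on an object; the grip force is fixed at half the most. Time passes only in rows, so rows that do not move let the fingers close. It gives the time, the measured TCP pose, the force and the opening at its end, in the units of the state.
- ctrl.state(): the state, without advancing time (a new reading comes with each control period).
- viewer.capture(name): name is "side" or "top" or "wrist"; returns the picture (384x512x3 uint8, red, green, blue); there is no depth.
- viewer.camera_model(name): a dict with "vfov" (degrees; the focal length in pixels is half the picture's height over the tangent of half this angle, whatever the lens; pixels are square), "cx", "cy" (the principal point, pixels), "origin" and "rotation" of the camera in the world. Camera axes: x right, y down, z forward; pixel columns grow to the right and rows downward; lengths in m; the calibration is good to about 2 mm. A picture is of the moment at which its call begins: read the wrist's pose just before it. camera_model takes no time and is no camera call; for the wrist camera it gives the pose at the moment of the call.
- ctrl.job_done(): hands the job in, once; it reports no verdict.
The state is a dict: "time_s": time; "joints": joint angles; "joint_velocities": joint speeds; "joint_efforts": joint torques, N m; "tcp_pos": TCP position; "tool_rot": TCP orientation; "wrist_force": force on the tool from outside, world axes, zero at the start; "ft_torque": the same for the moment, N m; "opening": finger opening in m.
Only numpy, scipy, OpenCV 4.12 (cv2) and the standard library are available. Lean on these libraries where they do the work, as an engineer would, in place of code of your own. Each camera call takes 0.05 s, during which the arm holds its last target. There are 200 camera calls.

## Working session

There is one attempt and no reset: what is moved stays moved. The work goes in short steps, Python scripts to look and compute and a shell command to move; the robot and the scene stay as the last step left them, time stands still between calls to the robot, and variables do not carry over. Pictures are saved under pics/ and viewed, about 8 in all and at most 12, crops included, and the job is handed in when it is done.

```bash
ls; mkdir -p pics; python3 - <<'E'
from plant import ctrl, viewer
import cv2, numpy as np
s=ctrl.state(); print({k:np.round(v,3) for k,v in s.items()})
for n in ("top","side"):
    im=viewer.capture(n); m=viewer.camera_model(n); print(n,m)
    cv2.imwrite(f"pics/{n}0.png",cv2.cvtColor(im,cv2.COLOR_RGB2BGR))
a=cv2.imread("pics/top0.png");cv2.imwrite("pics/top0b.png",cv2.resize(a,None,fx=1.5,fy=1.5,interpolation=cv2.INTER_CUBIC))
E
```

```text
pics
{'time_s': np.float64(0.0), 'joints': array([ 0.973,  0.259,  0.021,  1.334, -0.   ,  1.418]), 'joint_velocities': array([ 0.   ,  0.   , -0.001,  0.   ,  0.002,  0.001]), 'joint_efforts': array([-2.0000e-03, -5.5564e+01,  3.4453e+01,  1.4000e-02, -0.0000e+00,
        0.0000e+00]), 'tcp_pos': array([0.236, 0.496, 0.231]), 'tool_rot': array([-1.544,  0.349, -0.349]), 'wrist_force': array([-0.104, -0.176,  0.329]), 'ft_torque': array([-0.016, -0.084, -0.006]), 'opening': np.float64(0.085)}
top {'vfov': 44.70067179105535, 'cx': 258.74812349347184, 'cy': 189.48303663968377, 'origin': array([ 0.30566052, -0.01447222,  1.29286696]), 'rotation': array([-2.08336756,  2.14815816, -0.2232552 ])}
side {'vfov': 53.6491987651366, 'cx': 255.4528502069576, 'cy': 188.8958949284868, 'origin': array([0.29836193, 0.6687136 , 0.74721677]), 'rotation': array([-0.50195856,  2.71630165, -1.19764251])}
```

View pics/top0b.png

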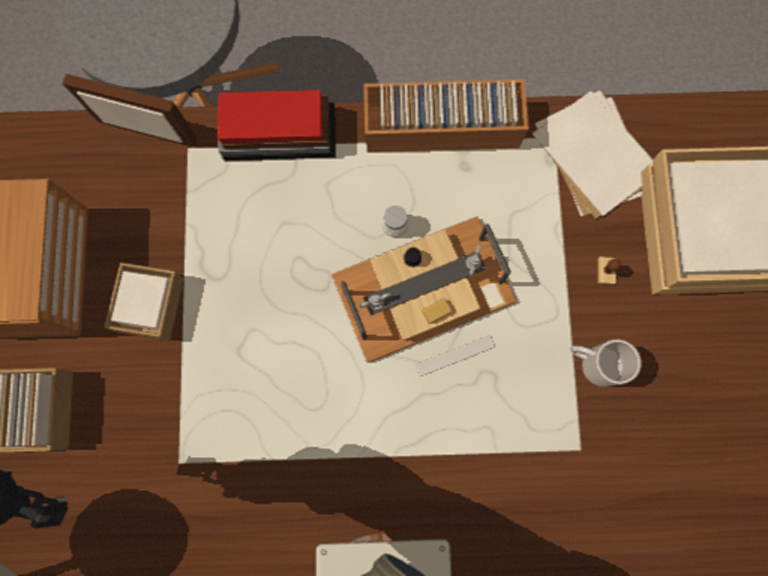

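View pics/side0.png

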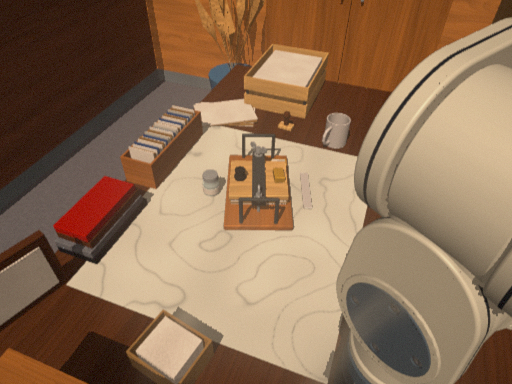

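The top view shows the press with its label frame at (492,293) in the enlarged picture. The loose nut is therefore the right one, at about (474,262), and the base corners are at about (333,272), (480,217), (517,303) and (370,362). The side view shows a clear approach to the press.

```bash
cat > h.py <<'E'
from plant import ctrl, viewer
import cv2, numpy as np
from scipy.spatial.transform import Rotation as R
def cam(n):
    m=viewer.camera_model(n); f=192/np.tan(np.radians(m["vfov"]/2))
    return np.array(m["origin"]),R.from_rotvec(m["rotation"]).as_matrix(),f,m["cx"],m["cy"]
def ray(c,p):
    o,Rm,f,cx,cy=c; d=Rm@np.array([(p[0]-cx)/f,(p[1]-cy)/f,1]); return o,d/np.linalg.norm(d)
def onz(c,p,z):
    o,d=ray(c,p); return o+d*(z-o[2])/d[2]
def pix(c,X):
    o,Rm,f,cx,cy=c; q=Rm.T@(np.array(X)-o); return np.array([f*q[0]/q[2]+cx,f*q[1]/q[2]+cy])
def tri(c1,p1,c2,p2):
    o1,d1=ray(c1,p1);o2,d2=ray(c2,p2)
    t=np.linalg.lstsq(np.c_[d1,-d2],o2-o1,rcond=None)[0]
    a,b=o1+d1*t[0],o2+d2*t[1]; return (a+b)/2,np.linalg.norm(a-b)
def snap(n,name,crop=None,k=1):
    c=cam(n); im=cv2.cvtColor(viewer.capture(n),cv2.COLOR_RGB2BGR); cv2.imwrite(f"pics/{name}.png",im); return c,im
E
python3 - <<'E'
from h import *
np.set_printoptions(precision=4,suppress=True)
c=cam("top")
P=[onz(c,np.array(p)/1.5,.018) for p in [(333,272),(480,217),(517,303),(370,362)]]
print(np.array(P)); ctr=sum(P)/4; print(ctr, [np.linalg.norm(P[i]-P[(i+1)%4]) for i in range(4)])
u=(P[1]+P[2]-P[0]-P[3]);u/=np.linalg.norm(u);print(u,np.degrees(np.arctan2(u[1],u[0])))
print("loose",ctr+.095*u,"tight",ctr-.095*u)
print(onz(c,np.array((474,262))/1.5,.09),onz(c,np.array((375,300))/1.5,.081))
cw=cam("wrist");print(cw,ctrl.state()["tcp_pos"],R.from_rotvec(ctrl.state()["tool_rot"]).as_matrix())
E
```

```text
[[ 0.5967  0.0764  0.018 ]
 [ 0.6952 -0.2039  0.018 ]
 [ 0.5276 -0.2628  0.018 ]
 [ 0.427   0.0117  0.018 ]]
[ 0.5616 -0.0946  0.018 ] [np.float64(0.2971233726259197), np.float64(0.17764408185370437), np.float64(0.2923523551092317), np.float64(0.18157309135398464)]
[ 0.3377 -0.9412  0.    ] -70.26090348222418
loose [ 0.5937 -0.184   0.018 ] tight [ 0.5296 -0.0052  0.018 ]
[ 0.5908 -0.1778  0.09  ] [ 0.5296 -0.0011  0.081 ]
(array([0.1757, 0.5254, 0.3733]), array([[ 0.4308,  0.8708,  0.237 ],
       [ 0.9024, -0.4156, -0.1135],
       [-0.0003,  0.2627, -0.9649]]), np.float64(274.1276615895208), 254.03890573251763, 183.78584517865903) [0.2365 0.4963 0.2307] [[ 0.9027 -0.0007  0.4303]
 [-0.4303 -0.001   0.9027]
 [-0.0002 -1.     -0.0012]]
```

```bash
R5='' ; python3 -m pendant '-1 0.0178 -0.0339 0 0;-1 0.0178 -0.0339 0 0;-1 0.0178 -0.0339 0 0;-1 0.0178 -0.0339 0 0;-1 0.0178 -0.0339 0 0'
python3 -m pendant '-1 0.0178 -0.0339 0 0;-1 0.0178 -0.0339 0 0;-1 0.0178 -0.0339 0 0;-1 0.0178 -0.0339 0 0;-1 0.0178 -0.0339 0 0' >/dev/null
python3 -m pendant '-1 0.0178 -0.0339 0 0;-1 0.0178 -0.0339 0 0;-1 0.0178 -0.0339 0 0;-1 0.0178 -0.0339 0 0;-1 0.0178 -0.0339 0 0' >/dev/null
python3 -m pendant '-1 0.0178 -0.0339 0 0;-1 0.0178 -0.0339 0 0;-1 0.0178 -0.0339 0 0;-1 0.0178 -0.0339 0 0;-1 0 0 0 0'
python3 - <<'E'
from h import *
c,im=snap("wrist","w1"); print(c, ctrl.state()["joints"],ctrl.state()["time_s"])
cv2.imwrite("pics/w1b.png",cv2.resize(im,None,fx=1.5,fy=1.5,interpolation=cv2.INTER_CUBIC))
E
```

```text
time_s: 0.52
tcp_pos: [0.3258, 0.3254, 0.231]
tool_rot: [-1.543, 0.349, -0.348]
wrist_force: [1.2, 0.9, -0.4]
opening: 0.0852
time_s: 1.77
tcp_pos: [0.577, -0.1532, 0.2293]
tool_rot: [-1.543, 0.353, -0.351]
wrist_force: [-1.2, 0.7, -0.3]
opening: 0.0852
(array([ 0.51635654, -0.12381707,  0.37191236]), array([[ 4.34514577e-01,  8.69159994e-01,  2.36131294e-01],
       [ 9.00664731e-01, -4.19212436e-01, -1.14297752e-01],
       [-3.53858988e-04,  2.62339167e-01, -9.64975666e-01]]), np.float64(274.1276615895208), 254.03890573251763, 183.78584517865903) [-3.96827323e-01  3.38376284e-01  1.31591582e-01  1.36595246e+00
 -3.14547390e-04  5.15864764e-02] 1.8167
```

View pics/w1b.png

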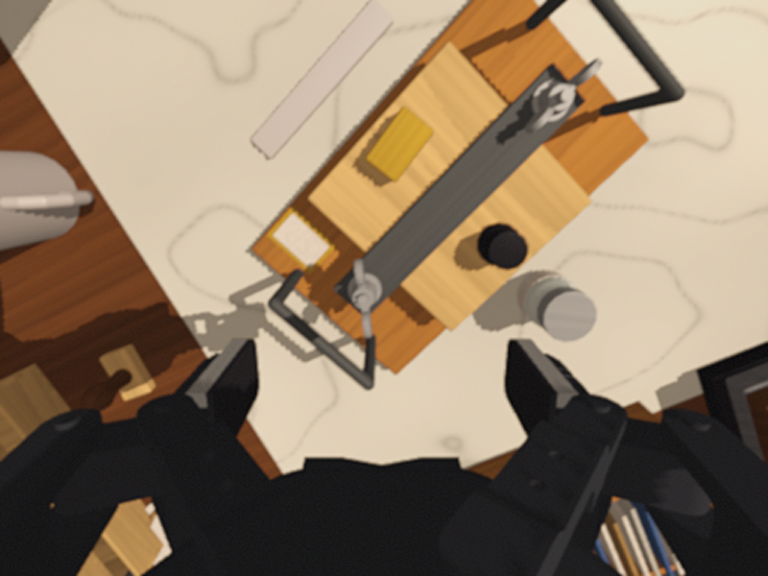

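The wrist view shows the loose nut at about (366,288) in the enlarged picture. Its wings run roughly from (358,268) to (367,335), and the handle bar is below it from (275,300) to (370,382). I'll measure these on a zoomed crop.

```bash
python3 - <<'E'
from h import *
np.set_printoptions(precision=4,suppress=True)
im=cv2.imread("pics/w1.png"); x0,y0=165,160
cr=cv2.resize(im[160:265,165:305],None,fx=5.5,fy=5.5,interpolation=cv2.INTER_CUBIC)
for i in range(0,140,20): cv2.putText(cr,str(165+i),(int(i*5.5),10),0,.35,(0,0,255)); cv2.line(cr,(int(i*5.5),12),(int(i*5.5),18),(0,0,255))
for i in range(0,105,20): cv2.putText(cr,str(160+i),(0,int(i*5.5)+4),0,.35,(0,0,255))
cv2.imwrite("pics/w1c.png",cr)
c=cam("wrist")
print(onz(c,(244,188),.09),onz(c,(244,192),.085))
# base via orange mask? corners (enlarged): left (250,250), bottom(395,373), right(645,140)
for p in [(250,250),(395,373),(647,140)]: print(onz(c,np.array(p)/1.5,.018))
E
```

```text
[ 0.5835 -0.1663  0.09  ] [ 0.5888 -0.1691  0.085 ]
[ 0.5306 -0.2564  0.018 ]
[ 0.6939 -0.1927  0.018 ]
[0.5924 0.0834 0.018 ]
```

View pics/w1c.png

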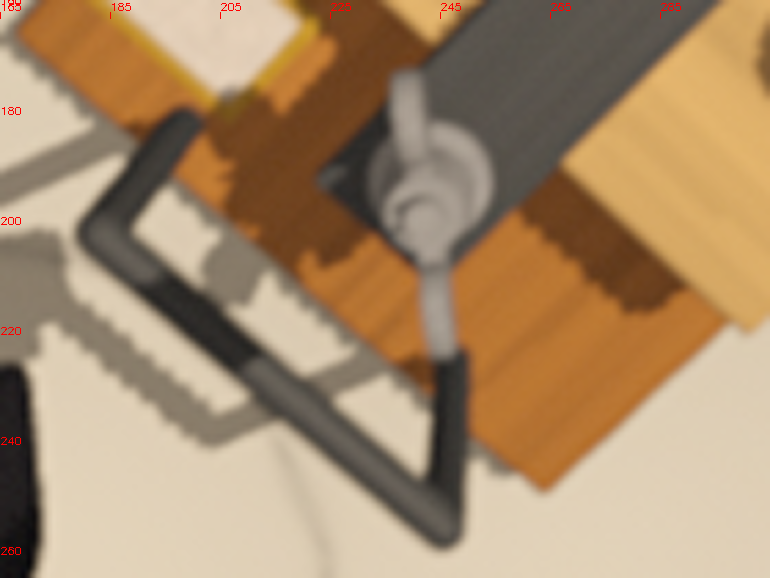

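The crop shows the stud top at (242.3,199), the wing ends at about (238.6,173) and (245,223.6), and the handle bar from (183,201) to (246,258).

```bash
python3 - <<'E'
from h import *
np.set_printoptions(precision=4,suppress=True)
c=cam("wrist"); im=cv2.imread("pics/w1.png")
st=onz(c,(242.3,199.1),.09)
w1,w2=onz(c,(238.8,173.),.086),onz(c,(244.6,224),.086)
print("stud",st,"wings",w1,w2,np.linalg.norm(w1-w2),"mid",(w1+w2)/2, np.degrees(np.arctan2(*(w2-w1)[[1,0]])))
h1,h2=onz(c,(183.2,200.9),.1),onz(c,(245.9,258.2),.1)
print("handle",h1,h2,np.linalg.norm(h1-h2))
d=(h2-h1)/np.linalg.norm(h2-h1); n=np.array([d[1],-d[0],0]);n=n if n[1]<0 else -n
print("press yaw",np.degrees(np.arctan2(n[1],n[0])),"handle dist from stud",(h1-st)@n, "lateral mid",((h1+h2)/2-st)@d)
ct=cam("top"); print("stud in top px*1.5",pix(ct,st)*1.5, pix(ct,st))
P1,P2,P3=[onz(c,np.array(p)/1.5,.018) for p in [(250,250),(395,373),(647,140)]]
mid=(P1+P2)/2; print("stud from base edge", mid-.055*n, ctrl.state()["tcp_pos"])
t=cv2.imread("pics/top0.png")[160:190,300:330]; cv2.imwrite("pics/t.png",cv2.resize(t,None,fx=15,fy=15,interpolation=cv2.INTER_CUBIC))
E
```

```text
stud [ 0.5939 -0.1734  0.09  ] wings [ 0.5671 -0.1645  0.086 ] [ 0.6226 -0.1849  0.086 ] 0.059145056015657296 mid [ 0.5949 -0.1747  0.086 ] -20.21853825781396
handle [ 0.5661 -0.2282  0.1   ] [ 0.6547 -0.1987  0.1   ] 0.0934241621058047
press yaw -71.57683240101314 handle dist from stud 0.04312351247458415 lateral mid 0.002980060105065332
stud in top px*1.5 [471.4205 260.3574] [314.2803 173.5716]
stud from base edge [ 0.5949 -0.1724  0.018 ] [ 0.5757 -0.1507  0.2295]
```

```bash
python3 -m pendant '0.4 0.009 -0.011 0 7.16;0.4 0.0093 -0.0118 0 7.16;0.4 0 0 0 7.16;0.4 0 0 0 7.16;0.4 0 0 0 7.16' >/dev/null
python3 -m pendant '0.4 0 0 0 7.16;0.4 0 0 0 7.16;0.4 0 0 0 7.16;0.4 0 0 0 7.16;0.4 0 0 0 7.16' >/dev/null
python3 -m pendant '0.4 0 0 0 7.16;0.4 0 0 0 7.16;0.4 0 0 0 7.16;0.4 0 0 0 7.16;0.4 0 0 0 7.16' >/dev/null
python3 -m pendant '0.4 0 0 0 7.16;0.4 0 0 0 7.16;0.4 0 0 0 7.16;0.4 0 0 0 7.16;0.4 0 0 0 7.16' >/dev/null
python3 -m pendant '0.4 0 0 0 7.16;0.4 0 0 0 7.16;0.4 0 0 0 7.16;0.4 0 0 0 0;0.4 0 0 0 0'
python3 - <<'E'
from h import *
np.set_printoptions(precision=4,suppress=True)
s=ctrl.state();M=R.from_rotvec(s["tool_rot"]).as_matrix();print(s["joints"],s["ft_torque"],M)
c,im=snap("wrist","w2"); cv2.imwrite("pics/w2b.png",cv2.resize(im,None,fx=1.5,fy=1.5,interpolation=cv2.INTER_CUBIC))
print(pix(c,[.594,-.1735,.09])*1.5,pix(c,s["tcp_pos"])*1.5)
E
```

```text
time_s: 3.9
tcp_pos: [0.5929, -0.1697, 0.2313]
tool_rot: [-0.675, -1.806, 1.805]
wrist_force: [0.5, 0.4, 0.3]
opening: 0.0257
[-0.4148  0.3749  0.1914  1.3876  0.0001 -2.8409] [ 0.0005  0.0151 -0.0224] [[-0.7548 -0.0002 -0.656 ]
 [ 0.656   0.0003 -0.7548]
 [ 0.0003 -1.     -0.    ]]
[384.1411 254.717 ] [380.8338 344.2517]
```

View pics/w2b.png

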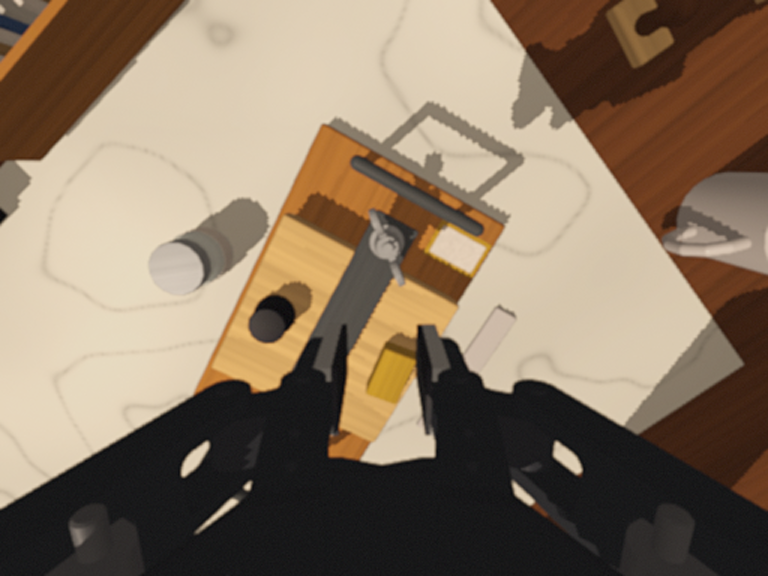

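The nut appears at about (387,243), against a prediction of (384,255), so the stud estimate needs refining. I'll zoom in and triangulate from the two wrist views.

```bash
python3 - <<'E'
from h import *
im=cv2.imread("pics/w2.png"); x0,y0=220,95
cr=cv2.resize(im[95:195,220:340],None,fx=6,fy=6,interpolation=cv2.INTER_CUBIC)
for i in range(0,120,20): cv2.putText(cr,str(220+i),(i*6,10),0,.35,(0,0,255))
for i in range(0,100,20): cv2.putText(cr,str(95+i),(0,i*6+4),0,.35,(0,0,255))
cv2.imwrite("pics/w2c.png",cr)
E
```

```text
(no output)
```

View pics/w2c.png

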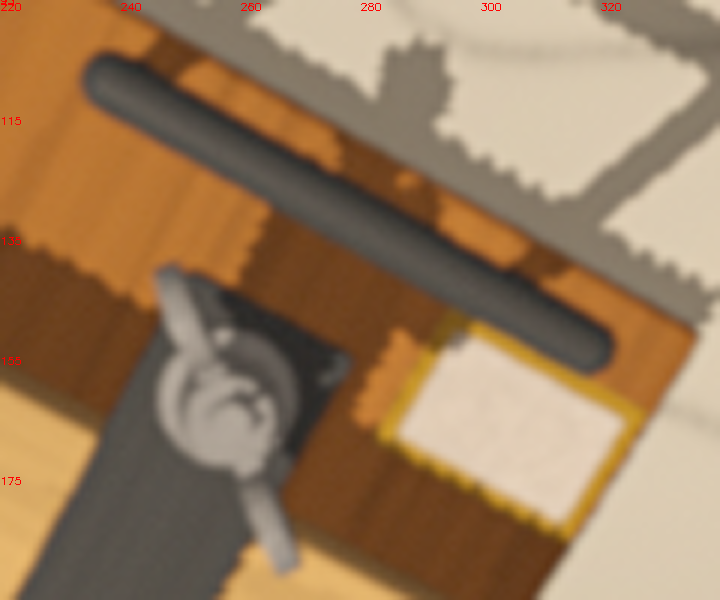

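The crop shows wing ends at (248.3,140.8) and (267.5,188.7), the stud top at about (259.5,164), and the handle bar from (237,108) to (319,153).

```bash
python3 - <<'E'
from h import *
np.set_printoptions(precision=4,suppress=True)
Rm=np.array([[ 4.34514577e-01,  8.69159994e-01,  2.36131294e-01],[ 9.00664731e-01, -4.19212436e-01, -1.14297752e-01],[-3.53858988e-04,  2.62339167e-01, -9.64975666e-01]])
c1=(np.array([ 0.51635654, -0.12381707,  0.37191236]),Rm,274.12766,254.0389,183.7858)
c2=cam("wrist"); print(c2[0],ctrl.state()["tcp_pos"])
for n,p1,p2 in [("stud",(242.3,199.1),(259.7,164)),("wA",(238.8,173.),(267.5,188.7)),("wB",(244.6,224),(248.3,140.8)),("h1",(183.2,200.9),(319,153.3)),("h2",(245.9,258.2),(237,107.5))]:
    print(n,*tri(c1,p1,c2,p2), onz(c1,p1,.09),onz(c2,p2,.09))
# base corners at z=.018 from w1/w2 & top
print(onz(c2,np.array((327,125))/1.5,.018),onz(c2,np.array((507,221))/1.5,.018))
print([onz(c1,np.array(p)/1.5,.018) for p in [(250,250),(395,373)]])
E
```

```text
[ 0.6425 -0.2132  0.3738] [ 0.5929 -0.1698  0.2313]
stud [ 0.5962 -0.1786  0.0837] 0.0031608449141159994 [ 0.5953 -0.1761  0.09  ] [ 0.5963 -0.1806  0.09  ]
wA [ 0.5688 -0.1679  0.0832] 0.0007843932796926931 [ 0.5677 -0.1666  0.09  ] [ 0.5703 -0.1693  0.09  ]
wB [ 0.6226 -0.1872  0.0891] 0.0007456385257677342 [ 0.6225 -0.1867  0.09  ] [ 0.6224 -0.1876  0.09  ]
h1 [ 0.5672 -0.2329  0.0976] 0.0026347590547550234 [ 0.5693 -0.2347  0.09  ] [ 0.5643 -0.2346  0.09  ]
h2 [ 0.6544 -0.201   0.1026] 0.0011124968175672415 [ 0.6612 -0.2042  0.09  ] [ 0.6546 -0.201   0.09  ]
[ 0.6941 -0.1994  0.018 ] [ 0.5345 -0.2634  0.018 ]
[array([ 0.532 , -0.2591,  0.018 ]), array([ 0.6953, -0.1955,  0.018 ])]
```

Wing midpoint, stud and handle offset all agree on an axis at about (0.596, -0.178). I'll centre the tool there and descend in two stages, with a guard script between moves.

```bash
cat > chk.py <<'E'
# prints state, fails if loads exceed limits (torque z, force)
import sys,numpy as np
from plant import ctrl
from scipy.spatial.transform import Rotation as R
s=ctrl.state();M=R.from_rotvec(s["tool_rot"]).as_matrix();f=np.array(s["wrist_force"]);t=np.array(s["ft_torque"])
print("%.2f"%s["time_s"],"tcp",np.round(s["tcp_pos"],4),"yaw %.1f"%np.degrees(np.arctan2(M[1,0],M[0,0])),"F",np.round(f,1),"T",np.round(t,3),"q6 %.2f"%s["joints"][5],"e6 %.2f"%s["joint_efforts"][5],"op %.4f"%s["opening"])
sys.exit(abs(t[2])>float(sys.argv[1]) or np.linalg.norm(f)>float(sys.argv[2]))
E
python3 -m pendant '0.4 0.003 -0.008 -0.02 0;0.4 0 0 -0.03 0;0.4 0 0 -0.03 0;0.4 0 0 -0.03 0;0.4 0 0 0 0'>/dev/null; python3 -m pendant '0.4 0 0 0 0;0.4 0 0 0 0;0.4 0 0 0 0'>/dev/null; python3 chk.py 9 9
```

```text
4.62 tcp [ 0.5972 -0.1788  0.1236] yaw 139.1 F [ 0.5 -0.2  0.8] T [0.03  0.012 0.014] q6 -2.85 e6 0.03 op 0.0258False
```

```bash
sed -i 's/sys.exit(\(.*\))$/sys.exit(int(\1))/' chk.py
python3 -m pendant '0.4 -0.001 0.001 -0.015 0;0.4 0 0 -0.015 0;0.4 0 0 -0.014 0;0.4 0 0 0 0;0.4 0 0 0 0'>/dev/null; python3 chk.py 0.3 6 && 
python3 -m pendant '0.4 0 0 0 -4;0.4 0 0 0 -4;0.4 0 0 0 -4;0.4 0 0 0 -4;0.4 0 0 0 -4' >/dev/null; python3 chk.py 0.3 6 &&
python3 -m pendant '0.4 0 0 0 -4;0.4 0 0 0 -4;0.4 0 0 0 -4;0.4 0 0 0 -4;0.4 0 0 0 -4' >/dev/null; python3 chk.py 0.3 6 &&
python3 -m pendant '0.4 0 0 0 -4;0.4 0 0 0 -4;0.4 0 0 0 -4;0.4 0 0 0 -4;0.4 0 0 0 -4' >/dev/null; python3 chk.py 0.3 6 &&
python3 -m pendant '0.4 0 0 0 -4;0.4 0 0 0 -4;0.4 0 0 0 -4;0.4 0 0 0 -4;0.4 0 0 0 -4' >/dev/null; python3 chk.py 0.3 6
```

```text
5.03 tcp [ 0.5955 -0.1776  0.0784] yaw 139.2 F [ 0.5  0.4 -1. ] T [-0.019 -0.005  0.057] q6 -2.85 e6 0.01 op 0.0259
5.45 tcp [ 0.5961 -0.178   0.0795] yaw 119.0 F [-0.4 -1.6 -1. ] T [-0.315  0.087  0.01 ] q6 -2.50 e6 -1.35 op 0.0255
5.87 tcp [ 0.5962 -0.1779  0.0794] yaw 99.0 F [ 0.4 -0.1 -0.8] T [-0.011 -0.078  0.061] q6 -2.15 e6 -1.35 op 0.0254
6.28 tcp [ 0.5963 -0.1777  0.0794] yaw 79.0 F [ 0.8  1.3 -1.4] T [ 0.223 -0.267  0.052] q6 -1.80 e6 -1.35 op 0.0255
6.70 tcp [ 0.5965 -0.1776  0.0794] yaw 59.0 F [ 2.4  0.7 -1.6] T [ 0.158 -0.377  0.048] q6 -1.45 e6 -1.35 op 0.0256
```

Light contact forces (about 2 N) began at yaw of about 119°, as predicted. I'll continue and then look.

```bash
python3 -m pendant '0.4 0 0 0 -4;0.4 0 0 0 -4;0.4 0 0 0 -4;0.4 0 0 0 -4;0.4 0 0 0 -4' >/dev/null; python3 chk.py 0.3 6 && 
python3 -m pendant '0.4 0 0 0 -4;0.4 0 0 0 -4;0.4 0 0 0 -4;0.4 0 0 0 -4;0.4 0 0 0 -4' >/dev/null; python3 chk.py 0.3 6 &&
python3 -m pendant '0.4 0 0 0 -4;0.4 0 0 0 -4;0.4 0 0 0 -4;0.4 0 0 0 -4;0.4 0 0 0 -4' >/dev/null; python3 chk.py 0.3 6 &&
python3 -m pendant '0.4 0 0 0 -4;0.4 0 0 0 -4;0.4 0 0 0 -4;0.4 0 0 0 -4;0.4 0 0 0 -4' >/dev/null; python3 chk.py 0.3 6 &&
python3 -m pendant '0.4 0 0 0 -4;0.4 0 0 0 -4;0.4 0 0 0 -4;0.4 0 0 0 -4;0.4 0 0 0 -4' >/dev/null; python3 chk.py 0.3 6
python3 - <<'E'
from h import *
c,im=snap("wrist","w3"); 
t=viewer.capture("top")[130:250,200:360,::-1]
cv2.imwrite("pics/w3b.png",np.vstack([cv2.resize(im[80:330,120:400],(640,571)[:2],interpolation=cv2.INTER_CUBIC)])); cv2.imwrite("pics/t3.png",t)
print(pix(c,[.596,-.1776,.09]))
E
```

```text
7.12 tcp [ 0.5965 -0.1778  0.0795] yaw 39.0 F [ 1.8  0.4 -1.8] T [ 0.089 -0.405  0.067] q6 -1.11 e6 -1.35 op 0.0254
7.53 tcp [ 0.5966 -0.1779  0.0796] yaw 19.0 F [1.9 0.  0.1] T [-0.064 -0.336 -0.008] q6 -0.76 e6 -1.35 op 0.0254
7.95 tcp [ 0.5966 -0.178   0.0796] yaw -1.0 F [ 1.9 -1.  -1.5] T [-0.228 -0.309  0.03 ] q6 -0.41 e6 -1.35 op 0.0254
8.37 tcp [ 0.5965 -0.1781  0.0796] yaw -21.0 F [ 0.5 -1.4 -0.7] T [-0.24  -0.302  0.044] q6 -0.06 e6 -1.35 op 0.0256
8.78 tcp [ 0.5963 -0.1782  0.0795] yaw -41.0 F [ 1.7 -0.7 -1.4] T [-0.302 -0.254  0.037] q6 0.29 e6 -1.35 op 0.0253
[254.79019087 239.92792969]
```

View pics/w3b.png

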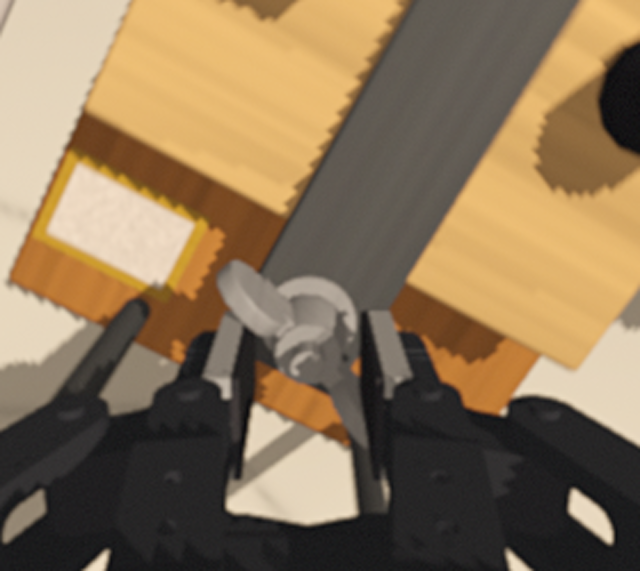

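The fingers push one wing each, centred on the stud, and the nut has clearly turned with them. The press is unmoved. I'll continue to yaw -129°, then go slower.

```bash
python3 -m pendant '0.4 0 0 0 -4;0.4 0 0 0 -4;0.4 0 0 0 -4;0.4 0 0 0 -4;0.4 0 0 0 -4' >/dev/null; python3 chk.py 0.3 6 && 
python3 -m pendant '0.4 0 0 0 -4;0.4 0 0 0 -4;0.4 0 0 0 -4;0.4 0 0 0 -4;0.4 0 0 0 -4' >/dev/null; python3 chk.py 0.3 6 &&
python3 -m pendant '0.4 0 0 0 -4;0.4 0 0 0 -4;0.4 0 0 0 -4;0.4 0 0 0 -4;0.4 0 0 0 -4' >/dev/null; python3 chk.py 0.3 6 &&
python3 -m pendant '0.4 0 0 0 -4;0.4 0 0 0 -4;0.4 0 0 0 -4;0.4 0 0 0 -4;0.4 0 0 0 -4' >/dev/null; python3 chk.py 0.3 6 &&
python3 -m pendant '0.4 0 0 0 -2;0.4 0 0 0 -2;0.4 0 0 0 -2;0.4 0 0 0 -2' >/dev/null; python3 chk.py 0.2 5 &&
python3 -m pendant '0.4 0 0 0 -2;0.4 0 0 0 -2;0.4 0 0 0 -2' >/dev/null; python3 chk.py 0.2 5 &&
python3 -m pendant '0.4 0 0 0 -2;0.4 0 0 0 -2;0.4 0 0 0 -2' >/dev/null; python3 chk.py 0.2 5 &&
python3 -m pendant '0.4 0 0 0 -2;0.4 0 0 0 -2;0.4 0 0 0 -2' >/dev/null; python3 chk.py 0.2 5 &&
python3 -m pendant '0.4 0 0 0 -2;0.4 0 0 0 -2;0.4 0 0 0 -2' >/dev/null; python3 chk.py 0.2 5 &&
python3 -m pendant '0.4 0 0 0 -2;0.4 0 0 0 -2;0.4 0 0 0 -2' >/dev/null; python3 chk.py 0.2 5 &&
python3 -m pendant '0.4 0 0 0 -2;0.4 0 0 0 -2;0.4 0 0 0 -2' >/dev/null; python3 chk.py 0.2 5 &&
python3 -m pendant '0.4 0 0 0 -2;0.4 0 0 0 -2;0.4 0 0 0 -2' >/dev/null; python3 chk.py 0.2 5 &&
python3 -m pendant '0.4 0 0 0 -2;0.4 0 0 0 -2;0.4 0 0 0 -2' >/dev/null; python3 chk.py 0.2 5 &&
python3 -m pendant '0.4 0 0 0 -2;0.4 0 0 0 -2;0.4 0 0 0 -2' >/dev/null; python3 chk.py 0.2 5
```

```text
9.30 tcp [ 0.5959 -0.178   0.0788] yaw -60.9 F [ 0.5 -1.8  0.3] T [-0.361 -0.079  0.018] q6 0.64 e6 -1.35 op 0.0258
9.72 tcp [ 0.5959 -0.1777  0.0787] yaw -80.8 F [ 1.3 -0.5 -1.1] T [-0.067 -0.298  0.003] q6 0.99 e6 -1.35 op 0.0257
10.13 tcp [ 0.5961 -0.1774  0.0786] yaw -100.8 F [ 3.3  0.2 -1.5] T [ 0.132 -0.438  0.037] q6 1.34 e6 -1.35 op 0.0253
10.55 tcp [ 0.596  -0.1774  0.0786] yaw -120.8 F [ 2.8  1.8 -0.7] T [ 0.214 -0.388  0.044] q6 1.68 e6 -1.35 op 0.0255
10.88 tcp [ 0.596  -0.1774  0.0786] yaw -128.7 F [ 2.6 -0.2 -1.4] T [ 0.162 -0.405  0.012] q6 1.82 e6 -0.66 op 0.0254
11.13 tcp [ 0.596  -0.1774  0.0786] yaw -134.7 F [ 1.6  0.6 -1.4] T [ 0.118 -0.412 -0.021] q6 1.93 e6 -0.66 op 0.0259
11.38 tcp [ 0.5961 -0.1774  0.0786] yaw -140.7 F [ 1.9 -0.1  0.7] T [ 0.097 -0.318 -0.033] q6 2.03 e6 -0.66 op 0.0258
11.63 tcp [ 0.5961 -0.1775  0.0787] yaw -146.7 F [ 1.9  0.2 -1.1] T [ 0.025 -0.389  0.083] q6 2.14 e6 -0.66 op 0.0257
11.88 tcp [ 0.5961 -0.1775  0.0787] yaw -152.7 F [ 1.9 -0.7 -1. ] T [-0.04  -0.442  0.039] q6 2.24 e6 -0.66 op 0.0258
12.13 tcp [ 0.5961 -0.1776  0.0787] yaw -158.7 F [ 1.7 -0.  -0.8] T [ 0.065 -0.425  0.055] q6 2.35 e6 -0.66 op 0.0255
12.38 tcp [ 0.5961 -0.1776  0.0787] yaw -164.7 F [ 2.6  0.7 -0.9] T [-0.027 -0.352  0.063] q6 2.45 e6 -0.66 op 0.0255
12.63 tcp [ 0.5962 -0.1777  0.0787] yaw -170.7 F [ 2.4 -0.1 -0.9] T [-0.052 -0.381  0.064] q6 2.56 e6 -0.66 op 0.0253
12.88 tcp [ 0.5961 -0.1777  0.0787] yaw -176.7 F [ 2.4  0.3 -0.3] T [-0.131 -0.399  0.027] q6 2.66 e6 -0.66 op 0.0258
13.13 tcp [ 0.5961 -0.1777  0.0787] yaw 177.3 F [ 1.9 -0.9  0.2] T [-0.186 -0.361  0.07 ] q6 2.76 e6 -0.66 op 0.0254
```

```bash
python3 -m pendant '0.4 0 0 0 -2;0.4 0 0 0 -2;0.4 0 0 0 -2' >/dev/null; python3 chk.py 0.2 5 &&
python3 -m pendant '0.4 0 0 0 -2;0.4 0 0 0 -2;0.4 0 0 0 -2' >/dev/null; python3 chk.py 0.2 5 &&
python3 -m pendant '0.4 0 0 0 3;0.4 0 0 0 3;0.4 0 0 0.015 0;0.4 0 0 0.02 0;0.4 0 0 0.015 0' >/dev/null; python3 chk.py 0.3 6 &&
python3 -m pendant '0.4 0 0 0 7;0.4 0 0 0 7;0.4 0 0 0 7;0.4 0 0 0 7;0.4 0 0 0 7' >/dev/null
python3 -m pendant '0.4 0 0 0 7;0.4 0 0 0 7;0.4 0 0 0 7;0.4 0 0 0 7;0.4 0 0 0 7' >/dev/null
python3 -m pendant '0.4 0 0 0 7;0.4 0 0 0 7;0.4 0 0 0 7;0.4 0 0 0 7;0.4 0 0 0 7' >/dev/null
python3 -m pendant '0.4 0 0 0 7;0.4 0 0 0 7;0.4 0 0 0 7;0.4 0 0 0 7;0.4 0 0 0 7' >/dev/null
python3 -m pendant '0.4 0 0 0 7;0.4 0 0 0 7;0.4 0 0 0 7;0.4 0 0 0 7;0.4 0 0 0 7' >/dev/null
python3 -m pendant '0.4 0 0 0 5;0.4 0 0 0 0;0.4 0 0 0 0;0.4 0 0 0 0' >/dev/null; python3 chk.py 0.2 5
python3 - <<'E'
from h import *
c,im=snap("wrist","w4"); cv2.imwrite("pics/w4b.png",cv2.resize(im[80:330,120:400],(640,571),interpolation=cv2.INTER_CUBIC))
print(pix(c,[.596,-.1776,.09]))
E
```

```text
13.38 tcp [ 0.5961 -0.1778  0.0787] yaw 171.3 F [ 2.4 -0.8 -1.5] T [-0.186 -0.366  0.025] q6 2.87 e6 -0.66 op 0.0255
13.63 tcp [ 0.5961 -0.1778  0.0788] yaw 165.3 F [ 1.6 -1.5 -0.6] T [-0.238 -0.297  0.063] q6 2.97 e6 -0.66 op 0.0259
14.05 tcp [ 0.5956 -0.1775  0.1296] yaw 171.3 F [ 0.7  0.4 -0.1] T [-0.03   0.006  0.02 ] q6 2.87 e6 -0.02 op 0.0257
16.47 tcp [ 0.5953 -0.1774  0.1279] yaw -8.9 F [-0.1 -0.2 -0.3] T [-0.009 -0.027 -0.006] q6 -0.27 e6 -0.07 op 0.0254
[253.43526882 209.68740566]
```

View pics/w4b.png

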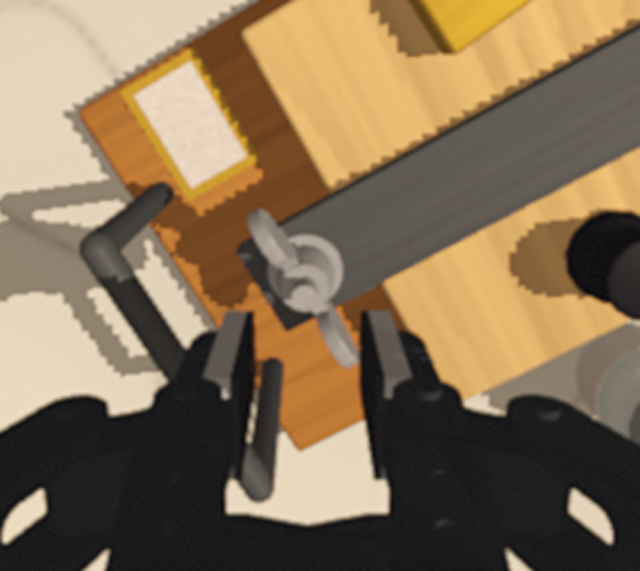

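The nut is centred between the fingers and everything else is in place. I'll lower and continue in fine steps, stopping on the first torque rise.

```bash
python3 -m pendant '0.4 0.0005 0 -0.02 0;0.4 0 0 -0.015 0;0.4 0 0 -0.015 0;0.4 0 0 0 0' >/dev/null; python3 chk.py 0.2 5 &&
python3 -m pendant '0.4 0 0 0 -2;0.4 0 0 0 -2' >/dev/null; python3 chk.py 0.16 6 &&
python3 -m pendant '0.4 0 0 0 -2;0.4 0 0 0 -2' >/dev/null; python3 chk.py 0.16 6 &&
python3 -m pendant '0.4 0 0 0 -1.5;0.4 0 0 0 -1.5' >/dev/null; python3 chk.py 0.16 6 &&
python3 -m pendant '0.4 0 0 0 -1.5;0.4 0 0 0 -1.5' >/dev/null; python3 chk.py 0.16 6 &&
python3 -m pendant '0.4 0 0 0 -1.5;0.4 0 0 0 -1.5' >/dev/null; python3 chk.py 0.16 6 &&
python3 -m pendant '0.4 0 0 0 -1.5;0.4 0 0 0 -1.5' >/dev/null; python3 chk.py 0.16 6 &&
python3 -m pendant '0.4 0 0 0 -1.5;0.4 0 0 0 -1.5' >/dev/null; python3 chk.py 0.16 6 &&
python3 -m pendant '0.4 0 0 0 -1.5;0.4 0 0 0 -1.5' >/dev/null; python3 chk.py 0.16 6 &&
python3 -m pendant '0.4 0 0 0 -1.5;0.4 0 0 0 -1.5' >/dev/null; python3 chk.py 0.16 6 &&
python3 -m pendant '0.4 0 0 0 -1.5;0.4 0 0 0 -1.5' >/dev/null; python3 chk.py 0.16 6 &&
python3 -m pendant '0.4 0 0 0 -1.5;0.4 0 0 0 -1.5' >/dev/null; python3 chk.py 0.16 6 &&
python3 -m pendant '0.4 0 0 0 -1.5;0.4 0 0 0 -1.5' >/dev/null; python3 chk.py 0.16 6 &&
python3 -m pendant '0.4 0 0 0 -1.5;0.4 0 0 0 -1.5' >/dev/null; python3 chk.py 0.16 6 &&
python3 -m pendant '0.4 0 0 0 -1.5;0.4 0 0 0 -1.5' >/dev/null; python3 chk.py 0.16 6 &&
python3 -m pendant '0.4 0 0 0 -1.5;0.4 0 0 0 -1.5' >/dev/null; python3 chk.py 0.16 6 &&
python3 -m pendant '0.4 0 0 0 -1.5;0.4 0 0 0 -1.5' >/dev/null; python3 chk.py 0.16 6 &&
python3 -m pendant '0.4 0 0 0 -1.5;0.4 0 0 0 -1.5' >/dev/null; python3 chk.py 0.16 6 &&
python3 -m pendant '0.4 0 0 0 -1.5;0.4 0 0 0 -1.5' >/dev/null; python3 chk.py 0.16 6 &&
python3 -m pendant '0.4 0 0 0 -1.5;0.4 0 0 0 -1.5' >/dev/null; python3 chk.py 0.16 6 &&
python3 -m pendant '0.4 0 0 0 -1.5;0.4 0 0 0 -1.5' >/dev/null; python3 chk.py 0.16 6 &&
python3 -m pendant '0.4 0 0 0 -1.5;0.4 0 0 0 -1.5' >/dev/null; python3 chk.py 0.16 6 &&
python3 -m pendant '0.4 0 0 0 -1.5;0.4 0 0 0 -1.5' >/dev/null; python3 chk.py 0.16 6
```

```text
16.85 tcp [ 0.5943 -0.1769  0.0746] yaw -8.9 F [ 0.3 -0.6 -0.9] T [-0.071 -0.059  0.077] q6 -0.27 e6 0.01 op 0.0260
17.02 tcp [ 0.5958 -0.1775  0.0778] yaw -12.9 F [ 0.9 -0.4  0.4] T [-0.094 -0.063  0.045] q6 -0.20 e6 -0.81 op 0.0254
17.18 tcp [ 0.5961 -0.1779  0.0783] yaw -17.0 F [ 1.4 -1.9 -1. ] T [-0.36  -0.216  0.046] q6 -0.13 e6 -0.66 op 0.0252
17.35 tcp [ 0.5962 -0.1779  0.0783] yaw -19.9 F [ 1.6 -1.8 -0.8] T [-0.304 -0.186  0.086] q6 -0.08 e6 -0.46 op 0.0255
17.52 tcp [ 0.5962 -0.1779  0.0783] yaw -22.9 F [ 1.4 -1.5 -1. ] T [-0.299 -0.248  0.025] q6 -0.02 e6 -0.49 op 0.0254
17.68 tcp [ 0.5962 -0.1779  0.0783] yaw -25.9 F [ 0.3 -1.3 -1.2] T [-0.314 -0.218  0.021] q6 0.03 e6 -0.49 op 0.0260
17.85 tcp [ 0.5962 -0.1779  0.0783] yaw -28.9 F [ 0.5 -1.7 -1.6] T [-0.344 -0.192  0.021] q6 0.08 e6 -0.49 op 0.0257
18.02 tcp [ 0.5962 -0.1779  0.0783] yaw -31.9 F [ 1.7 -2.3 -0.4] T [-0.304 -0.168  0.018] q6 0.13 e6 -0.49 op 0.0262
18.18 tcp [ 0.5962 -0.1779  0.0784] yaw -34.9 F [ 1.3 -1.6 -0.3] T [-0.318 -0.133  0.001] q6 0.19 e6 -0.49 op 0.0256
18.35 tcp [ 0.5962 -0.1779  0.0784] yaw -37.
[... 893 characters left out ...]
9.68 tcp [ 0.5961 -0.178   0.0783] yaw -61.9 F [ 0.1 -2.  -1. ] T [-0.372 -0.017  0.011] q6 0.66 e6 -0.49 op 0.0258
19.85 tcp [ 0.596  -0.1779  0.0783] yaw -64.9 F [ 0.6 -1.6 -1.3] T [-0.372 -0.072  0.041] q6 0.71 e6 -0.49 op 0.0255
20.02 tcp [ 0.596  -0.1779  0.0783] yaw -67.9 F [-0.4 -1.5 -1.2] T [-0.301 -0.043  0.013] q6 0.76 e6 -0.49 op 0.0258
20.18 tcp [ 0.596  -0.1779  0.0783] yaw -70.9 F [-0.2 -0.9 -0.5] T [-0.304 -0.079  0.039] q6 0.81 e6 -0.49 op 0.0256
20.35 tcp [ 0.596  -0.1778  0.0783] yaw -73.9 F [ 0.2 -1.2 -1.7] T [-0.189 -0.066  0.003] q6 0.87 e6 -0.49 op 0.0257
20.52 tcp [ 0.596  -0.1778  0.0783] yaw -76.9 F [-0.2 -0.9 -1.6] T [-0.187 -0.068 -0.007] q6 0.92 e6 -0.49 op 0.0253
```

```bash
python3 -m pendant '0.4 0 0 0 -1.5;0.4 0 0 0 -1.5' >/dev/null; python3 chk.py 0.16 6 &&
python3 -m pendant '0.4 0 0 0 -1.5;0.4 0 0 0 -1.5' >/dev/null; python3 chk.py 0.16 6 &&
python3 -m pendant '0.4 0 0 0 -1.5;0.4 0 0 0 -1.5' >/dev/null; python3 chk.py 0.16 6 &&
python3 -m pendant '0.4 0 0 0 -1.5;0.4 0 0 0 -1.5' >/dev/null; python3 chk.py 0.16 6 &&
python3 -m pendant '0.4 0 0 0 -1.5;0.4 0 0 0 -1.5' >/dev/null; python3 chk.py 0.16 6 &&
python3 -m pendant '0.4 0 0 0 -1.5;0.4 0 0 0 -1.5' >/dev/null; python3 chk.py 0.16 6 &&
python3 -m pendant '0.4 0 0 0 -1.5;0.4 0 0 0 -1.5' >/dev/null; python3 chk.py 0.16 6 &&
python3 -m pendant '0.4 0 0 0 -1.5;0.4 0 0 0 -1.5' >/dev/null; python3 chk.py 0.16 6 &&
python3 -m pendant '0.4 0 0 0 -1.5;0.4 0 0 0 -1.5' >/dev/null; python3 chk.py 0.16 6 &&
python3 -m pendant '0.4 0 0 0 -1.5;0.4 0 0 0 -1.5' >/dev/null; python3 chk.py 0.16 6 &&
python3 -m pendant '0.4 0 0 0 -1.5;0.4 0 0 0 -1.5' >/dev/null; python3 chk.py 0.16 6 &&
python3 -m pendant '0.4 0 0 0 -1.5;0.4 0 0 0 -1.5' >/dev/null; python3 chk.py 0.16 6 &&
python3 -m pendant '0.4 0 0 0 -1.5;0.4 0 0 0 -1.5' >/dev/null; python3 chk.py 0.16 6 &&
python3 -m pendant '0.4 0 0 0 -1.5;0.4 0 0 0 -1.5' >/dev/null; python3 chk.py 0.16 6 &&
python3 -m pendant '0.4 0 0 0 -1.5;0.4 0 0 0 -1.5' >/dev/null; python3 chk.py 0.16 6 &&
python3 -m pendant '0.4 0 0 0 -1.5;0.4 0 0 0 -1.5' >/dev/null; python3 chk.py 0.16 6 &&
python3 -m pendant '0.4 0 0 0 -1.5;0.4 0 0 0 -1.5' >/dev/null; python3 chk.py 0.16 6 &&
python3 -m pendant '0.4 0 0 0 -1.5;0.4 0 0 0 -1.5' >/dev/null; python3 chk.py 0.16 6 &&
python3 -m pendant '0.4 0 0 0 -1.5;0.4 0 0 0 -1.5' >/dev/null; python3 chk.py 0.16 6 &&
python3 -m pendant '0.4 0 0 0 -1.5;0.4 0 0 0 -1.5' >/dev/null; python3 chk.py 0.16 6
```

```text
20.68 tcp [ 0.596  -0.1778  0.0783] yaw -79.9 F [ 0.5 -0.5 -1.3] T [-0.149 -0.08   0.064] q6 0.97 e6 -0.49 op 0.0257
20.85 tcp [ 0.596  -0.1777  0.0783] yaw -82.9 F [-0.6 -1.2 -1.5] T [-0.106 -0.132  0.072] q6 1.02 e6 -0.49 op 0.0255
21.02 tcp [ 0.5961 -0.1776  0.0783] yaw -85.9 F [ 0.   0.1 -1.8] T [-0.13  -0.146  0.042] q6 1.08 e6 -0.49 op 0.0254
21.18 tcp [ 0.5961 -0.1776  0.0783] yaw -88.9 F [ 0.5  0.1 -0.6] T [-0.041 -0.136  0.061] q6 1.13 e6 -0.49 op 0.0258
21.35 tcp [ 0.5961 -0.1776  0.0782] yaw -91.9 F [ 1.3  0.6 -0.8] T [ 0.016 -0.215  0.005] q6 1.18 e6 -0.49 op 0.0256
21.52 tcp [ 0.5961 -0.1775  0.0783] yaw -94.9 F [ 0.9  0.2 -2. ] T [-0.004 -0.305 -0.003] q6 1.23 e6 -0.49 op 0.0256
21.68 tcp [ 0.5961 -0.1775  0.0782] yaw -97.9 F [ 1.2  1.  -2. ] T [ 0.086 -0.268  0.028] q6 1.28 e6 -0.49 op 0.0256
21.85 tcp [ 0.5962 -0.1774  0.0783] yaw -100.9 F [ 2.1 -0.5 -2.1] T [ 0.077 -0.299  0.078] q6 1.34 e6 -0.49 op 0.0252
22.02 tcp [ 0.5962 -0.1774  0.0782] yaw -103.9 F [ 1.9  1.  -1.5] T [ 0.118 -0.255  0.075] q6 1.39 e6 -0.49 op 0.0258
22.18 tcp [ 0.5963 -0.1774  0.0783] yaw -106.
[... 552 characters left out ...]
cp [ 0.5964 -0.1773  0.0783] yaw -112.9 F [ 2.9  0.8 -2.3] T [ 0.181 -0.482  0.28 ] q6 1.55 e6 -0.31 op 0.0256
22.52 tcp [ 0.5964 -0.1773  0.0783] yaw -112.9 F [ 2.9  0.8 -2.3] T [ 0.181 -0.482  0.28 ] q6 1.55 e6 -0.31 op 0.0256
22.52 tcp [ 0.5964 -0.1773  0.0783] yaw -112.9 F [ 2.9  0.8 -2.3] T [ 0.181 -0.482  0.28 ] q6 1.55 e6 -0.31 op 0.0256
22.52 tcp [ 0.5964 -0.1773  0.0783] yaw -112.9 F [ 2.9  0.8 -2.3] T [ 0.181 -0.482  0.28 ] q6 1.55 e6 -0.31 op 0.0256
22.52 tcp [ 0.5964 -0.1773  0.0783] yaw -112.9 F [ 2.9  0.8 -2.3] T [ 0.181 -0.482  0.28 ] q6 1.55 e6 -0.31 op 0.0256
22.52 tcp [ 0.5964 -0.1773  0.0783] yaw -112.9 F [ 2.9  0.8 -2.3] T [ 0.181 -0.482  0.28 ] q6 1.55 e6 -0.31 op 0.0256
```

Torque jumped to 0.28 N m after about 411° (7.2 rad) of turning, which is within the expected range. One or two small nudges will confirm the stop.

```bash
python3 -m pendant '0.4 0 0 0 -1' >/dev/null; python3 chk.py 0.5 6 && python3 -m pendant '0.4 0 0 0 -1' >/dev/null; python3 chk.py 0.5 6 && python3 -m pendant '0.4 0 0 0 0' >/dev/null; python3 chk.py 0.5 6
```

```text
22.60 tcp [ 0.5964 -0.1773  0.0782] yaw -113.9 F [ 2.3  1.1 -0.7] T [ 0.296 -0.529  0.338] q6 1.56 e6 0.17 op 0.0257
22.68 tcp [ 0.5964 -0.1773  0.0782] yaw -114.8 F [3.5 1.5 1.3] T [ 0.33  -0.533  0.544] q6 1.58 e6 0.20 op 0.0256
22.68 tcp [ 0.5964 -0.1773  0.0782] yaw -114.8 F [3.5 1.5 1.3] T [ 0.33  -0.533  0.544] q6 1.58 e6 0.20 op 0.0256
```

The torque climbs steeply (0.54 N m) with little net force, and the first stroke passed this same yaw freely, so this is the nut's hard stop. I'll back off, lift away and look.

```bash
python3 -m pendant '0.4 0 0 0 3;0.4 0 0 0 4;0.4 0 0 0 4;0.4 0 0 0 0' >/dev/null; python3 chk.py 0.3 6
python3 -m pendant '0.4 0 0 0.015 0;0.4 0 0 0.03 0;0.4 0 0 0.035 0;0.4 0 0 0.035 0;0.4 0 0 0.035 0' >/dev/null
python3 -m pendant '0.4 0 0 0 0;0.4 0 0 0 0;0.4 0 0 0 0' >/dev/null; python3 chk.py 0.3 6
python3 - <<'E'
from h import *
np.set_printoptions(precision=4,suppress=True)
c,im=snap("wrist","w5"); np.save("c5.npy",np.array(c,dtype=object),allow_pickle=True)
cv2.imwrite("pics/w5b.png",cv2.resize(im,None,fx=1.5,fy=1.5,interpolation=cv2.INTER_CUBIC))
print(pix(c,[.596,-.1776,.09])*1.5)
s=cv2.imread("pics/top0.png").astype(int); t=viewer.capture("top")[:,:,::-1].astype(int); cv2.imwrite("pics/top5.png",t)
E
```

```text
23.02 tcp [ 0.5956 -0.1776  0.0777] yaw -103.7 F [-0.1 -0.7 -0.2] T [0.003 0.004 0.036] q6 1.38 e6 -1.26 op 0.0255
23.68 tcp [ 0.5954 -0.1774  0.2271] yaw -103.9 F [-0.2 -0.6  0.1] T [-0.031 -0.038 -0.024] q6 1.39 e6 0.03 op 0.0257
[383.3753 262.8438][ WARN:0@2.838] global loadsave.cpp:1063 imwrite_ Unsupported depth image for selected encoder is fallbacked to CV_8U.
```

View pics/w5b.png

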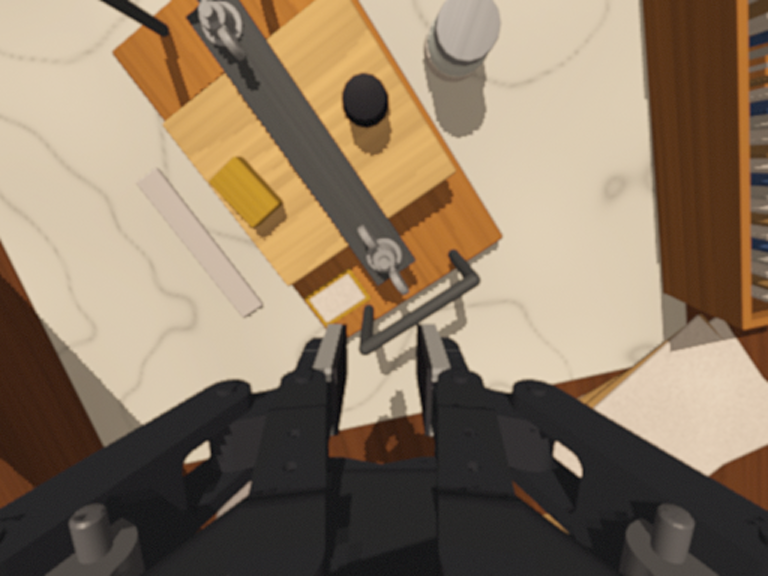

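The picture shows the stud at (385,260), against a prediction of (383,263), so the press has not moved. The wings run from (363,232) to (403,288), almost parallel to the strap. The loupe, weight, folder and paste are still in place. I'll do a quick angle check, raise clear and hand in.

```bash
python3 - <<'E'
from h import *
np.set_printoptions(precision=4,suppress=True)
c=cam("wrist")
a=lambda p,q,z:(lambda d:(np.degrees(np.arctan2(d[1],d[0])),np.linalg.norm(d)))((onz(c,np.array(q)/1.5,z)-onz(c,np.array(p)/1.5,z)))
print("wings",a((363,231),(404,288),.083),"strap edge",a((244,5),(411,254),.062),"base edge",a((357,0),(500,237),.018),"handle",a((367,347),(473,281),.1))
E
python3 -m pendant '0.4 0 0 0.03 0;0.4 0 0 0.03 0;0.4 0 0 0 0;0.4 0 0 0 0;0.4 0 0 0 0'
```

```text
wings (np.float64(-68.78377615582778), np.float64(0.050873113571518476)) strap edge (np.float64(-69.85892981987956), np.float64(0.20128639061510786)) base edge (np.float64(-69.97797579757919), np.float64(0.21565582066806127)) handle (np.float64(20.081333269131495), np.float64(0.08731496240258492))
time_s: 24.2
tcp_pos: [0.5954, -0.1773, 0.2859]
tool_rot: [-1.086, 1.386, -1.384]
wrist_force: [-0.5, -0.3, -0.7]
opening: 0.026
```

```bash
python3 -c "
from plant import ctrl
print(ctrl.job_done())"
```

```text
the job is handed in; nothing more can be done
None
```

The loose wing nut is home on its washer, and I handed the job in at about 24 s, with the arm clear of everything. `job_done` gives no verdict.

**What I did:** I set the fingers 26 mm apart, straddling the stud, and pushed one wing with each finger, so no wing was pinched. Two clockwise strokes, with a lift and half-turn back between them, turned the nut about 411° (7.2 rad).

**Last checks:**
- **Stop:** torque rose from about 0.05 to 0.54 N m over the last few degrees, while net force stayed at 4 N or below. The first stroke had passed the same tool angle freely, so this was the nut stopping and not the handle.
- **Nut angle:** the wings now lie within about 1° of the strap's direction.
- **Press:** its yaw reads -69.9°, against -70.3° to -69.9° at the start, and the stud is within about 2 mm of where I predicted.
- **Other things:** in the last picture the tight nut, loupe, weight, folder and paste looked undisturbed, judged by eye only. I didn't check the mug, stamp and card box at the end, but the arm never went near them.

**One disagreement:** my first single-view estimate of the stud was about 5 mm off. I corrected it by triangulating from two wrist views before lowering the fingers.

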